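Rack the tissue tampers by size

TASK

Embedding is finished and the four tissue tampers are standing about the bench. Stand them all upright in the tamper rest, one in each bay, in order of foot size: the smallest in the bay next to the yellow plate with the small square, the largest in the bay next to the blue plate with the large square. Leave the orange cassette and the wax block that are among them where they are.

Things in the scene. Friction and masses are not known exactly. Their poses are not given: they have to be found in the camera images.
- tamper_xs_mid (a point): Tissue tamper with white grip, the smallest of four: a flat steel foot 14 x 14 mm (along its own x and y) and 8 mm thick, a thin stem, and above it, from 21 to 66 mm above the underside, an upright square grip sleeve 14 x 14 mm with sides parallel to the foot's. Stands upright, 66 mm tall; this point is on its axis, half-way up (33 mm above the underside); z up. Grip it by the sleeve.
- tamper_s_mid (a point): Tissue tamper with green grip, the second smallest of four: a flat steel foot 22 x 22 mm (along its own x and y) and 8 mm thick, a thin stem, and above it, from 21 to 66 mm above the underside, an upright square grip sleeve 14 x 14 mm with sides parallel to the foot's. Stands upright, 66 mm tall; this point is on its axis, half-way up (33 mm above the underside); z up. Grip it by the sleeve.
- tamper_m_mid (a point): Tissue tamper with red grip, the second largest of four: a flat steel foot 35 x 22 mm (along its own x and y) and 8 mm thick, a thin stem, and above it, from 21 to 66 mm above the underside, an upright square grip sleeve 14 x 14 mm with sides parallel to the foot's. Stands upright, 66 mm tall; this point is on its axis, half-way up (33 mm above the underside); z up. Grip it by the sleeve.
- tamper_l_mid (a point): Tissue tamper with black grip, the largest of four: a flat steel foot 46 x 34 mm (along its own x and y) and 8 mm thick, a thin stem, and above it, from 21 to 66 mm above the underside, an upright square grip sleeve 14 x 14 mm with sides parallel to the foot's. Stands upright, 66 mm tall; this point is on its axis, half-way up (33 mm above the underside); z up. Grip it by the sleeve.
- tamper_rest: Low aluminium tray with black ends, fixed, 78 (x) by 292 (y) by 14 mm high. Four equal open bays in a row along its own y, centred at x = 0, y = -87, -29, 29, 87 mm; each 62 (x) by 52 mm (y), black floor 5 mm above the bench, walls 6 mm thick, tops 14 mm above the bench. The longer feet fit best lengthwise along the tray's x. Origin: middle of its underside, on the bench; z up.
- small_plate_mid (a point): Yellow end plate with a small black square (6 mm), 60 x 22 x 3 mm, fixed on a black end of the tray beyond the last bay (132 mm from the tray's middle, at its +y or -y end: this varies): marks the end where the smallest tamper stands. This point is the middle of its upper face.
- large_plate_mid (a point): Blue end plate with a large white square (17 mm), 60 x 22 x 3 mm, fixed on a black end of the tray beyond the last bay (132 mm from the tray's middle, at its +y or -y end: this varies): marks the end where the largest tamper stands. This point is the middle of its upper face.
- cassette_mid (a point): Empty orange slotted tissue cassette, 28 x 40 mm, 6 mm high, lying among the tampers; this point is its centre. Not to be moved.
- wax_block_mid (a point): Wax block on a green slotted cassette, 28 x 40 mm, 13 mm high, lying among the tampers; this point is its centre. Not to be moved.
Mind the look-alikes: they are no part of the job. Of the things shaped like the part that bears tamper_s_mid, the green one is meant.

How it is judged (in metres and radians):
At the end, for the whole second after the job is handed in: All four tampers stand upright (within 0.08 rad) with their feet on the floors of the bays, one in each bay (axis within 21 mm of the bay's centre along the row and 26 mm across it), in order of foot size from the yellow small-square plate to the blue large-square plate, released and at rest (((y of small_plate_mid in the frame of tamper_rest above 0 m and y of tamper_xs_mid in the frame of tamper_rest between 0.066 and 0.108 m and y of tamper_s_mid in the frame of tamper_rest between 0.008 and 0.05 m and y of tamper_m_mid in the frame of tamper_rest between -0.05 and -0.008 m and y of tamper_l_mid in the frame of tamper_rest between -0.108 and -0.066 m) or (y of small_plate_mid in the frame of tamper_rest below 0 m and y of tamper_xs_mid in the frame of tamper_rest between -0.108 and -0.066 m and y of tamper_s_mid in the frame of tamper_rest between -0.05 and -0.008 m and y of tamper_m_mid in the frame of tamper_rest between 0.008 and 0.05 m and y of tamper_l_mid in the frame of tamper_rest between 0.066 and 0.108 m)) and x of tamper_xs_mid in the frame of tamper_rest between -0.026 and 0.026 m and z of tamper_xs_mid in the frame of tamper_rest between 0.034 and 0.041 m and angle between each of tamper_xs_mid, tamper_s_mid, tamper_m_mid, tamper_l_mid's own z axis and vertical below 0.08 rad and linear speed of each of tamper_xs, tamper_s, tamper_m, tamper_l below 0.02 m/s and x of tamper_s_mid in the frame of tamper_rest between -0.026 and 0.026 m and z of tamper_s_mid in the frame of tamper_rest between 0.034 and 0.041 m and x of tamper_m_mid in the frame of tamper_rest between -0.026 and 0.026 m and z of tamper_m_mid in the frame of tamper_rest between 0.034 and 0.041 m and x of tamper_l_mid in the frame of tamper_rest between -0.026 and 0.026 m and z of tamper_l_mid in the frame of tamper_rest between 0.034 and 0.041 m); the robot touches nothing.
It fails at once if the orange cassette or the wax block was moved more than 20 mm (distance of any of cassette_mid, wax_block_mid from where it was at the start of the episode above 0.02 m).
It also fails if it takes over 96 s, if anything falls off the work surface, if the arm or the gripper's body presses on something with over 40 N, if the wrist force passes 120 N, or if a joint passes its speed limit or range.

ROBOT

A 6-joint arm with a two-finger parallel gripper is mounted at the origin on a cart in front of the work surface, level with it; the furniture and walls round the work are solid. World frame = base frame: x ahead of the robot, y to its left, z up, the work surface at z = 0. Lengths are in mm, angles in degrees, forces in N, time in s.
With the tool pointing down it reaches from about 300 to 850 mm from the base axis. Payload 4.2 kg.
Tool frame: the origin (TCP) lies at the very end of the fingers, on their centre line; the grasp point (between the pads) lies 19 mm behind it (env.grasp_offset is the distance from the TCP to the grasp point, in mm); z points along the fingers, y is the line along which they close (so a half turn about z gives the same grasp; the last joint's range is limited). The gripper opens to 91 mm and grips with 3 to 60 N. Pads are 32 mm wide; open, the fingers measure 118 mm over their backs; the gripper's body (76 mm by 178 mm) begins 60 mm behind the grasp point.
Start: joints at [66.463, 18.312, 89.639, -0, 72.044, -1.146], TCP at [219.037, 531.663, 213.976] pointing down, gripper open.
Joint ranges: [-177.97, 177.97], [-48.28, 115.42], [12.27, 149.76], [-77.06, 257.06], [2.81, 150.46], [-146.56, 146.56]. Speed limits (degrees/s): [147.25, 147.25, 180, 180, 180, 180].

INTERFACE

Orientations are given as [roll, pitch, yaw] about the fixed x, y, z axes, in that order (R = Rz(yaw) Ry(pitch) Rx(roll)).
In Python, from workcell import env gives the robot as it stands. The module is installed in compiled form; this text tells all that it offers.
- The arm moves only by the tool send_rows, never from a script. Its argument "motion" is a list of rows, each an object of numbers: "tx", "ty", "tz": the shift along the tool's x, y, z in units of 500 mm (1.0 is 500 mm); "rx", "ry", "rz": the turn, a rotation vector about the tool's x, y, z in units of 30 degrees (1.0 is 30 degrees); "gripper": the closure, from -1 (fully open) to 1 (shut). In form: [{"tx": .., "ty": .., "tz": .., "rx": .., "ry": .., "rz": .., "gripper": ..}, ...]. A call has 1 to 12 rows; each row shifts and turns the commanded pose from where the row before left it, along the tool's axes as they then stand; what a row does not reach is not made up. A row lasts 1/8 s, in which the tool goes at most 62.5 mm and 10.7 degrees, less where a joint would pass 70% of its speed; a pose out of reach is approached as far as the arm can. A call with a number of a shift or a turn outside -1 to 1 is refused whole. A call with a gripper value outside its range is refused whole. The fingers move at their own pace and stop on an object; "grip_force" is the grip in N (left out, the last holds). Time passes only in rows, so rows that do not move let the fingers close. It gives the time, the measured TCP pose, the force, the opening and the grip force at its end, in the units of the state.
- env.state(): the state, without advancing time (a new reading comes with each control period).
- env.grab_frame(name): name is "scene" or "top"; returns a dict with "frame" (420x560x3 uint8, red, green, blue), "vertical_fov" (degrees; the focal length in pixels is half the picture's height over the tangent of half this angle, whatever the lens; pixels are square), "cx", "cy" (the principal point, pixels), "rvec" (rotation vector, rad) and "tvec" (3), from world to camera coordinates, as OpenCV has them. Camera axes: x right, y down, z forward; pixel columns grow to the right and rows downward; lengths in mm; the calibration is good to about 2 mm. A picture is of the moment at which its call begins. There is no depth.
- env.job_done(): hands the job in; it is judged then, once.
The state is a dict: "time_s": time; "qpos": joint angles; "qvel": joint speeds; "effort": joint torques, N m; "ee_pos": TCP position; "ee_rot": TCP orientation; "force": force on the tool from outside, world axes, zero at the start; "torque": the same for the moment, N m; "gripper_width": finger opening in mm; "gripper_force": force on a finger pad.
Only numpy, scipy, OpenCV 4.12 (cv2) and the standard library are available. Lean on these libraries where they do the work, as an engineer would, in place of code of your own. Each camera call takes 0.05 s, during which the arm holds its last target. There are 200 camera calls.

## Working session

There is one attempt and no reset: what is moved stays moved. The work goes in short steps, Python scripts to look and compute and a tool call to move; the robot and the scene stay as the last step left them, time stands still between calls to the robot, and variables do not carry over. Pictures are saved under pics/ and viewed, at most 14 in all, crops included, and the job is handed in when it is done.

Besides the shell and the picture viewer there is one more tool, called after "Call:" as name(argument=value, ...), one argument or row to a line, values as JSON. send_rows: Moves the arm, as the interface text tells. Shifts and turns lie within -1 to 1; 1 stands for 500 mm of shift or 30 degrees of turn. Its arguments: {"type":"object","properties":{"motion":{"type":"array"},"grip_force":{"type":"number"}},"required":["motion"]}

```bash
mkdir -p pics
cat > h.py <<'E'
import numpy as np, cv2
from workcell import env
def grab(n):
    f=env.grab_frame(n); im=f["frame"]; h=im.shape[0]
    fl=h/2/np.tan(np.radians(f["vertical_fov"])/2)
    K=np.array([[fl,0,f["cx"]],[0,fl,f["cy"]],[0,0,1]])
    R=cv2.Rodrigues(np.array(f["rvec"],float))[0]; t=np.array(f["tvec"],float).ravel()
    return im,K,R,t
def ray(uv,z,K,R,t):
    d=R.T@np.linalg.solve(K,[uv[0],uv[1],1]); c=-R.T@t
    return c+d*(z-c[2])/d[2]
def proj(p,K,R,t):
    q=K@(R@np.array(p,float)+t); return q[:2]/q[2]
E
python3 - <<'E'
from h import *
print(env.state()["ee_rot"],env.state()["gripper_width"])
for n in("scene","top"):
    im,K,R,t=grab(n); print(n,K[0,0],-R.T@t,R[2])
    cv2.imwrite(f"pics/{n}0.png",cv2.resize(im[:,:,::-1],(784,588),interpolation=cv2.INTER_CUBIC))
    np.savez(f"{n}0.npz",im=im,K=K,R=R,t=t)
E
```

```text
[-1.79897871e+02 -1.28951060e-03  1.57612087e+02] 90.99641947527438
scene 453.7825516589531 [-19.05927214 232.43442076 645.3658641 ] [ 0.64782759 -0.33421534 -0.6845579 ]
top 447.5506385086381 [470.92082964 -61.56884803 899.50316144] [ 0.06896204 -0.01291386 -0.9975357 ]
```

View pics/scene0.png

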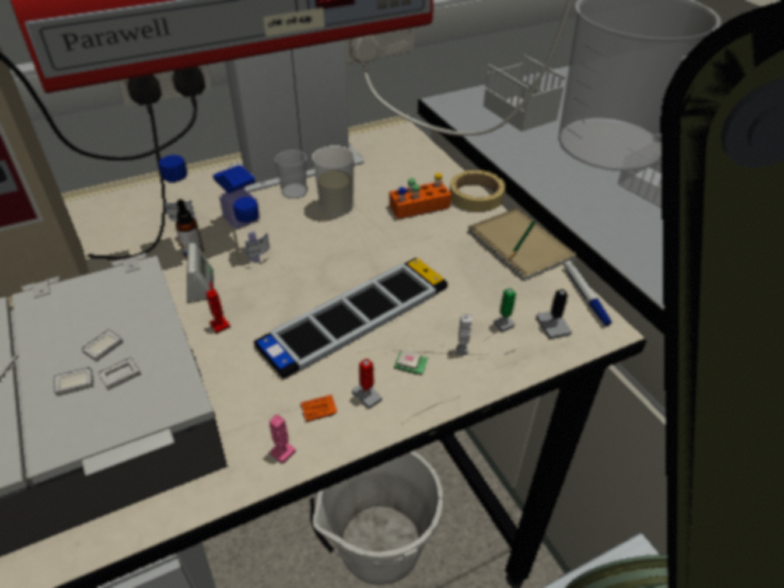

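View pics/top0.png

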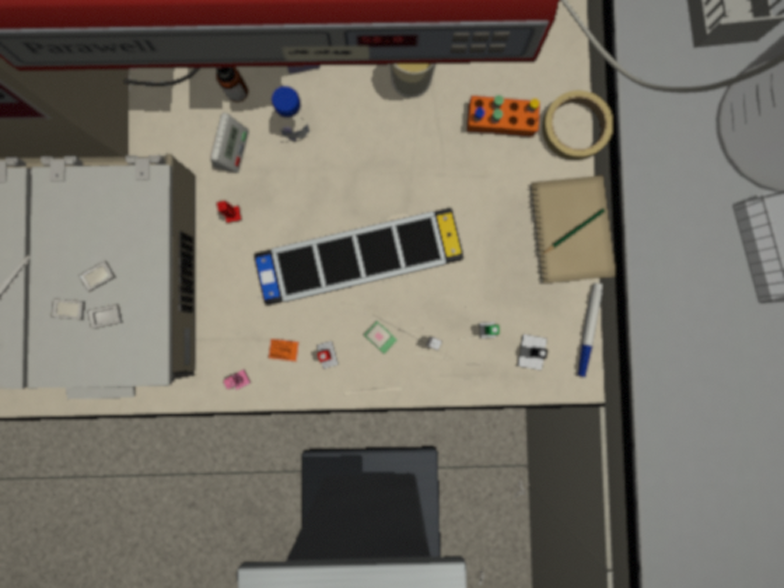

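The scene view shows the tray with its blue plate at the left (270,350) and yellow plate at the right (427,273). The top view shows L (533,350), S (488,329), XS (432,343) and M (325,354). The orange cassette is at (284,349) and the wax block at (380,336). The pink tamper and the far red one are look-alikes.

Run:
```python
from h import *
d=np.load("top0.npz");im=d["im"]
d2=np.load("scene0.npz");im2=d2["im"]
P={"L":(381,251),"S":(348,235),"XS":(309,245),"M":(232,253)}
P2={"L":(395,222),"S":(363,220),"XS":(332,238),"M":(263,272)}
rows=[]
for I,Q in((im,P),(im2,P2)):
    r=[]
    for k,(u,v) in Q.items():
        c=cv2.resize(I[v-20:v+20,u-16:u+16],(192,240),interpolation=cv2.INTER_NEAREST)
        for g in range(0,40,10): c[g*6]=c[g*6]//2
        for g in range(0,32,8): c[:,g*6]=c[:,g*6]//2
        r.append(c)
    rows.append(np.hstack(r))
cv2.imwrite("pics/crop.png",np.clip(np.vstack(rows)[:,:,::-1].astype(float)*1.2,0,255))
z=lambda n:np.load(n)
K,R,t=d["K"],d["R"],d["t"]
hsv=cv2.cvtColor(im,cv2.COLOR_RGB2HSV)
def blobs(m,n,zz,lo=15):
    _,_,st,ce=cv2.connectedComponentsWithStats(m)
    for s,c in list(zip(st,ce))[1:]:
        if s[4]>=lo and 100<c[1]<290 and 150<c[0]<430: print(n,s[4],c.round(1),ray(c,zz,K,R,t).round(1))
for n,l,h in(("yellow",(20,120,60),(35,255,255)),("blue",(105,120,60),(130,255,255)),("orange",(5,150,80),(14,255,255)),("green",(45,80,20),(85,255,255)),("red",(170,120,40),(180,255,255)),("red0",(0,150,40),(4,255,255))):
    blobs(cv2.inRange(hsv,l,h),n,14)
m=cv2.inRange(hsv,(0,0,0),(180,255,45)); blobs(m,"black",5)
```

```text
yellow 356 [320.3 167.1] [ 611.3 -148.2   14. ]
blue 123 [188.7 187.2] [576.1 114.3  14. ]
blue 122 [193.1 207.4] [535.8 105.8  14. ]
blue 106 [416.9 256.4] [ 429.7 -334.4   14. ]
orange 242 [202.2 249.5] [452.4  88.8  14. ]
green 73 [412.7 162.5] [ 617.1 -333.7   14. ]
green 34 [349.8 235.7] [ 473.4 -202.9   14. ]
green 25 [276.6 245.8] [456.5 -57.8  14. ]
red0 154 [163.3 150.9] [649.9 164.3  14. ]
red0 23 [232. 253.] [444.4  30.3  14. ]
black 646 [298.4 172.5] [ 602.5 -104.6    5. ]
black 653 [270.1 179.2] [590.1 -47.3   5. ]
black 656 [241.8 185.8] [577.9   9.8   5. ]
black 659 [213.3 192.5] [565.6  67.    5. ]
black 15 [194.2 214.7] [521.7 105.5   5. ]
black 25 [381.2 251.1] [ 441.4 -266.2    5. ][ WARN:0@0.180] global loadsave.cpp:1063 imwrite_ Unsupported depth image for selected encoder is fallbacked to CV_8U.
```

View pics/crop.png

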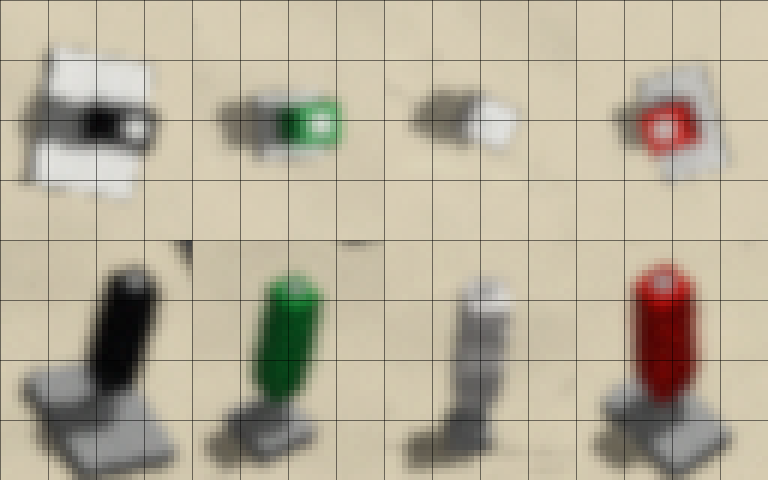

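Run:
```python
from h import *
d=np.load("top0.npz");K,R,t=d["K"],d["R"],d["t"]
P={"L":(381,251),"S":(348,235),"XS":(309,245),"M":(232,253)}
def w(k,xy,z):
    i=list(P).index(k); u,v=P[k]
    return ray((u-16+(xy[0]-192*i)/6-.5,v-20+xy[1]/6-.5),z,K,R,t)
top={"L":(138,128),"S":(320,124),"XS":(494,122),"M":(663,127)}
for k in top: print(k,"top",w(k,top[k],66).round(1))
for k,c in {"L":[(50,45),(152,65),(130,198),(30,182)],"M":[(640,78),(705,65),(728,160),(662,182)]}.items():
    q=np.array([w(k,x,8) for x in c])
    a=(q[0]+q[1]-q[2]-q[3])/2
    print(k,"foot",q.mean(0).round(1),"len",np.linalg.norm(a).round(1),"ang",np.degrees(np.arctan2(a[1],a[0])).round(1))
def ang(k,a,b,z):
    e=w(k,b,z)-w(k,a,z); return np.degrees(np.arctan2(e[1],e[0]))
print("XS edge",ang("XS",(480,92),(520,106),66),"S edge",ang("S",(300,103),(341,101),66), ang("S",(256,90),(322,92),8))
s=env.state();print(s["ee_pos"])
```

```text
L top [ 441.8 -263.8   66. ]
S top [ 474.1 -200.3   66. ]
XS top [ 457.8 -121.6   66. ]
M top [444.7  28.6  66. ]
L foot [ 442.  -262.2    8. ] len 45.2 ang -10.9
M foot [444.7  28.    8. ] len 33.6 ang 12.0
XS edge -110.46577365035108 S edge -88.41652981015042 -92.92769712359373
[218.83105268 531.24671008 213.21285497]
```

Call:
send_rows(
  motion=[
    {"rz": 0.309, "gripper": 0},
    {"rz": 0.309, "gripper": 0},
    {"rz": 0.309, "gripper": 0},
    {"rz": 0.309, "gripper": 0},
    {"rz": 0.309, "gripper": 0},
    {"rz": 0.309, "gripper": 0},
    {"tx": -0.11, "ty": 0.01, "gripper": 0},
    {"tx": -0.11, "ty": 0.01, "gripper": 0},
    {"tx": -0.11, "ty": 0.01, "gripper": 0},
    {"tx": -0.11, "ty": 0.01, "gripper": 0},
    {"tx": -0.11, "ty": 0.01, "gripper": 0},
    {"tx": -0.11, "ty": 0.01, "gripper": 0},
  ],
  grip_force=25,
)

```text
invalid input at $.motion[0]: expected keys tx, ty, tz, rx, ry, rz, gripper
```

Call:
send_rows(
  motion=[
    {"tx": 0, "ty": 0, "tz": 0, "rx": 0, "ry": 0, "rz": 0.309, "gripper": 0},
    {"tx": 0, "ty": 0, "tz": 0, "rx": 0, "ry": 0, "rz": 0.309, "gripper": 0},
    {"tx": 0, "ty": 0, "tz": 0, "rx": 0, "ry": 0, "rz": 0.309, "gripper": 0},
    {"tx": 0, "ty": 0, "tz": 0, "rx": 0, "ry": 0, "rz": 0.309, "gripper": 0},
    {"tx": 0, "ty": 0, "tz": 0, "rx": 0, "ry": 0, "rz": 0.309, "gripper": 0},
    {"tx": 0, "ty": 0, "tz": 0, "rx": 0, "ry": 0, "rz": 0.309, "gripper": 0},
    {"tx": -0.11, "ty": 0.01, "tz": 0, "rx": 0, "ry": 0, "rz": 0, "gripper": 0},
    {"tx": -0.11, "ty": 0.01, "tz": 0, "rx": 0, "ry": 0, "rz": 0, "gripper": 0},
    {"tx": -0.11, "ty": 0.01, "tz": 0, "rx": 0, "ry": 0, "rz": 0, "gripper": 0},
    {"tx": -0.11, "ty": 0.01, "tz": 0, "rx": 0, "ry": 0, "rz": 0, "gripper": 0},
    {"tx": -0.11, "ty": 0.01, "tz": 0, "rx": 0, "ry": 0, "rz": 0, "gripper": 0},
    {"tx": -0.11, "ty": 0.01, "tz": 0, "rx": 0, "ry": 0, "rz": 0, "gripper": 0},
  ],
  grip_force=25,
)

```text
time_s: 1.6
ee_pos: [317.0, 213.3, 213.8]
ee_rot: [180.0, 0.0, 102.0]
force: [0.6, 0.5, 0.1]
gripper_width: 45.4
gripper_force: 0.0
```

```bash
cat > go.py <<'E'
import sys
from h import *
# go.py x y z yaw : tool-axis deltas (units) from the measured pose (translate part at present yaw)
s=env.state(); p=np.array(s["ee_pos"]); y=s["ee_rot"][2]; a=np.radians(y)
x=list(map(float,sys.argv[1:])); d=np.array(x[:3])-p
print("t",round(s["time_s"],2),"pos",p.round(1),"rot",np.round(s["ee_rot"],1),"w",round(s["gripper_width"],1),"q",np.round(s["qpos"],0))
print("tx %.4f ty %.4f tz %.4f rz %.3f"%((np.cos(a)*d[0]+np.sin(a)*d[1])/500,(np.sin(a)*d[0]-np.cos(a)*d[1])/500,-d[2]/500,(y-x[3])/30))
E
python3 go.py 445 28.3 100 102
```

```text
t 1.6 pos [317.  213.3 213.8] rot [180.   0. 102.] w 45.4 q [ 32.   1. 112.  -0.  68.  20.]
tx -0.4153 ty 0.1733 tz 0.2276 rz 0.001
```

Call:
send_rows(
  motion=[
    {"tx": -0.083, "ty": 0.035, "tz": 0, "rx": 0, "ry": 0, "rz": 0, "gripper": 0},
    {"tx": -0.083, "ty": 0.035, "tz": 0, "rx": 0, "ry": 0, "rz": 0, "gripper": 0},
    {"tx": -0.083, "ty": 0.035, "tz": 0.05, "rx": 0, "ry": 0, "rz": 0, "gripper": 0},
    {"tx": -0.083, "ty": 0.035, "tz": 0.08, "rx": 0, "ry": 0, "rz": 0, "gripper": 0},
    {"tx": -0.083, "ty": 0.034, "tz": 0.08, "rx": 0, "ry": 0, "rz": 0, "gripper": 0},
    {"tx": 0, "ty": 0, "tz": 0.018, "rx": 0, "ry": 0, "rz": 0, "gripper": 0},
    {"tx": 0, "ty": 0, "tz": 0, "rx": 0, "ry": 0, "rz": 0, "gripper": 0},
    {"tx": 0, "ty": 0, "tz": 0, "rx": 0, "ry": 0, "rz": 0, "gripper": 0},
  ],
)

```text
time_s: 2.6
ee_pos: [445.3, 31.1, 100.9]
ee_rot: [179.9, 0.0, 102.1]
force: [0.3, 0.8, -0.7]
gripper_width: 45.6
gripper_force: 0.0
```

```bash
python3 go.py 445 28.3 24 102
python3 - <<'E'
from h import *
im,K,R,t=grab("scene"); u,v=map(int,proj((445,28,60),K,R,t))
print(u,v);cv2.imwrite("pics/m1.png",cv2.resize(im[v-60:v+60,u-80:u+80,::-1],(640,480)))
E
```

```text
t 2.6 pos [445.3  31.1 100.9] rot [179.9   0.  102.1] w 45.6 q [  3.  13. 115.   0.  51. -10.]
tx -0.0052 ty -0.0018 tz 0.1538 rz 0.002
260 259
```

View pics/m1.png

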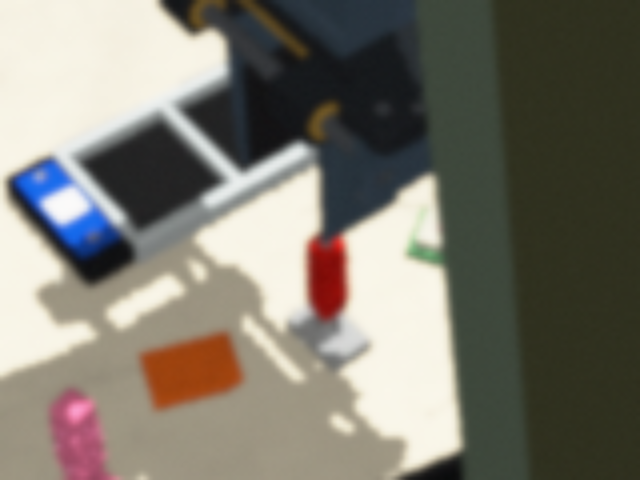

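The near finger is in line with the red sleeve (328,240), so I'll descend and grip.

Call:
send_rows(
  motion=[
    {"tx": -0.005, "ty": -0.001, "tz": 0.05, "rx": 0, "ry": 0, "rz": 0, "gripper": 0},
    {"tx": 0, "ty": 0, "tz": 0.05, "rx": 0, "ry": 0, "rz": 0, "gripper": 0},
    {"tx": 0, "ty": 0, "tz": 0.053, "rx": 0, "ry": 0, "rz": 0, "gripper": 0},
    {"tx": 0, "ty": 0, "tz": 0, "rx": 0, "ry": 0, "rz": 0, "gripper": 0},
    {"tx": 0, "ty": 0, "tz": 0, "rx": 0, "ry": 0, "rz": 0, "gripper": 0.8},
    {"tx": 0, "ty": 0, "tz": 0, "rx": 0, "ry": 0, "rz": 0, "gripper": 0.8},
    {"tx": 0, "ty": 0, "tz": 0, "rx": 0, "ry": 0, "rz": 0, "gripper": 0.8},
    {"tx": 0, "ty": 0, "tz": 0, "rx": 0, "ry": 0, "rz": 0, "gripper": 0.8},
    {"tx": 0, "ty": 0, "tz": 0, "rx": 0, "ry": 0, "rz": 0, "gripper": 0.8},
  ],
)

```text
time_s: 3.78
ee_pos: [445.3, 27.7, 24.0]
ee_rot: [180.0, -0.0, 102.0]
force: [-1.4, 0.9, 5.8]
gripper_width: 14.2
gripper_force: 25.0
```

Call:
send_rows(
  motion=[
    {"tx": 0, "ty": 0, "tz": -0.05, "rx": 0, "ry": 0, "rz": 0, "gripper": 0.8},
    {"tx": 0, "ty": 0, "tz": -0.05, "rx": 0, "ry": 0, "rz": 0, "gripper": 0.8},
    {"tx": -0.0225, "ty": 0.063, "tz": 0, "rx": 0, "ry": 0, "rz": 0, "gripper": 0.8},
    {"tx": -0.0225, "ty": 0.063, "tz": 0, "rx": 0, "ry": 0, "rz": 0, "gripper": 0.8},
    {"tx": -0.0225, "ty": 0.063, "tz": 0, "rx": 0, "ry": 0, "rz": 0, "gripper": 0.8},
    {"tx": -0.0225, "ty": 0.063, "tz": 0, "rx": 0, "ry": 0, "rz": 0, "gripper": 0.8},
    {"tx": 0, "ty": 0, "tz": 0, "rx": 0, "ry": 0, "rz": 0, "gripper": 0.8},
    {"tx": 0, "ty": 0, "tz": 0.03, "rx": 0, "ry": 0, "rz": 0, "gripper": 0.8},
    {"tx": 0, "ty": 0, "tz": 0.03, "rx": 0, "ry": 0, "rz": 0, "gripper": 0.8},
    {"tx": 0, "ty": 0, "tz": 0.02, "rx": 0, "ry": 0, "rz": 0, "gripper": 0.8},
    {"tx": 0, "ty": 0, "tz": 0, "rx": 0, "ry": 0, "rz": 0, "gripper": 0.8},
    {"tx": 0, "ty": 0, "tz": 0, "rx": 0, "ry": 0, "rz": 0, "gripper": 0.8},
  ],
)

```text
time_s: 5.28
ee_pos: [578.0, 9.9, 33.7]
ee_rot: [180.0, 0.0, 102.0]
force: [-0.1, 1.1, -0.5]
gripper_width: 13.8
gripper_force: 25.0
```

```bash
python3 go.py 578 10 30 102.1
python3 - <<'E'
from h import *
im,K,R,t=grab("scene"); u,v=map(int,proj((578,10,40),K,R,t))
cv2.imwrite("pics/m2.png",cv2.resize(im[v-60:v+60,u-80:u+80,::-1],(640,480)))
E
```

```text
t 5.28 pos [578.    9.9  33.7] rot [180.   0. 102.] w 13.8 q [ -0.  28. 103.   0.  49. -12.]
tx 0.0002 ty 0.0001 tz 0.0073 rz -0.004
```

View pics/m2.png

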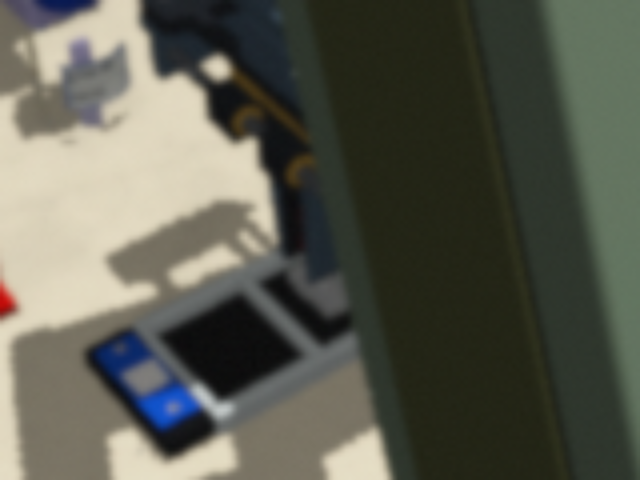

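Call:
send_rows(
  motion=[
    {"tx": 0, "ty": 0, "tz": 0.008, "rx": 0, "ry": 0, "rz": 0, "gripper": 0.8},
    {"tx": 0, "ty": 0, "tz": 0, "rx": 0, "ry": 0, "rz": 0, "gripper": 0.8},
    {"tx": 0, "ty": 0, "tz": 0, "rx": 0, "ry": 0, "rz": 0, "gripper": 0},
    {"tx": 0, "ty": 0, "tz": 0, "rx": 0, "ry": 0, "rz": 0, "gripper": 0},
    {"tx": 0, "ty": 0, "tz": 0, "rx": 0, "ry": 0, "rz": 0, "gripper": 0},
    {"tx": 0, "ty": 0, "tz": 0, "rx": 0, "ry": 0, "rz": 0, "gripper": 0},
    {"tx": 0, "ty": 0, "tz": -0.04, "rx": 0, "ry": 0, "rz": 0, "gripper": 0},
    {"tx": 0, "ty": 0, "tz": -0.08, "rx": 0, "ry": 0, "rz": 0, "gripper": 0},
    {"tx": 0, "ty": 0, "tz": -0.08, "rx": 0, "ry": 0, "rz": 0, "gripper": 0},
  ],
)

```text
time_s: 6.45
ee_pos: [577.5, 9.8, 130.3]
ee_rot: [-180.0, -0.0, 102.0]
force: [-0.1, 0.2, 0.6]
gripper_width: 45.6
gripper_force: 0.0
```

Call:
send_rows(
  motion=[
    {"tx": -0.0795, "ty": -0.0633, "tz": 0, "rx": 0, "ry": 0, "rz": 0, "gripper": 0},
    {"tx": -0.0795, "ty": -0.0633, "tz": 0, "rx": 0, "ry": 0, "rz": 0, "gripper": 0},
    {"tx": -0.0795, "ty": -0.0633, "tz": 0, "rx": 0, "ry": 0, "rz": 0, "gripper": 0},
    {"tx": -0.0795, "ty": -0.0633, "tz": 0, "rx": 0, "ry": 0, "rz": 0, "gripper": 0},
    {"tx": -0.0795, "ty": -0.0633, "tz": 0, "rx": 0, "ry": 0, "rz": 0, "gripper": 0},
    {"tx": -0.0795, "ty": -0.0633, "tz": 0, "rx": 0, "ry": 0, "rz": 0, "gripper": 0},
    {"tx": 0, "ty": 0, "tz": 0, "rx": 0, "ry": 0, "rz": 0.256, "gripper": 0},
    {"tx": 0, "ty": 0, "tz": 0, "rx": 0, "ry": 0, "rz": 0.256, "gripper": 0},
    {"tx": 0, "ty": 0, "tz": 0, "rx": 0, "ry": 0, "rz": 0.256, "gripper": 0},
    {"tx": 0, "ty": 0, "tz": 0, "rx": 0, "ry": 0, "rz": 0, "gripper": 0},
    {"tx": 0, "ty": 0, "tz": 0, "rx": 0, "ry": 0, "rz": 0, "gripper": 0},
  ],
)

```text
time_s: 7.82
ee_pos: [441.5, -262.9, 129.5]
ee_rot: [180.0, -0.0, 79.1]
force: [0.6, 0.6, -0.2]
gripper_width: 45.6
gripper_force: 0.0
```

```bash
python3 go.py 442 -263.3 24 79
python3 - <<'E'
from h import *
im,K,R,t=grab("top"); cv2.imwrite("pics/m3.png",cv2.resize(im[120:300,140:440,::-1],(800,480)))
E
```

```text
t 7.83 pos [ 441.5 -262.9  129.5] rot [180.   -0.   79.1] w 45.6 q [-32.  17. 105.   0.  58. -21.]
tx -0.0006 ty 0.0010 tz 0.2109 rz 0.002
```

View pics/m3.png

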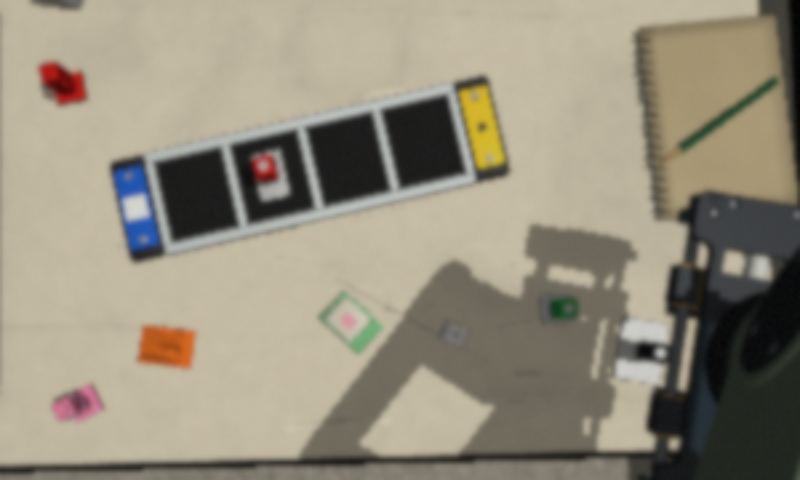

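M stands in its bay at (268,178), and the fingers straddle the black L grip at (660,350). Next I'll descend, grip and lift L.

Call:
send_rows(
  motion=[
    {"tx": 0, "ty": 0, "tz": 0.08, "rx": 0, "ry": 0, "rz": 0, "gripper": 0},
    {"tx": 0, "ty": 0, "tz": 0.08, "rx": 0, "ry": 0, "rz": 0, "gripper": 0},
    {"tx": 0, "ty": 0, "tz": 0.05, "rx": 0, "ry": 0, "rz": 0, "gripper": 0},
    {"tx": 0, "ty": 0, "tz": 0, "rx": 0, "ry": 0, "rz": 0, "gripper": 0},
    {"tx": 0, "ty": 0, "tz": 0, "rx": 0, "ry": 0, "rz": 0, "gripper": 0.8},
    {"tx": 0, "ty": 0, "tz": 0, "rx": 0, "ry": 0, "rz": 0, "gripper": 0.8},
    {"tx": 0, "ty": 0, "tz": 0, "rx": 0, "ry": 0, "rz": 0, "gripper": 0.8},
    {"tx": 0, "ty": 0, "tz": 0, "rx": 0, "ry": 0, "rz": 0, "gripper": 0.8},
    {"tx": 0, "ty": 0, "tz": 0, "rx": 0, "ry": 0, "rz": 0, "gripper": 0.8},
  ],
  grip_force=30,
)

```text
time_s: 9.0
ee_pos: [441.6, -263.1, 25.1]
ee_rot: [180.0, 0.0, 79.0]
force: [-1.6, 0.9, 6.3]
gripper_width: 13.9
gripper_force: 30.0
```

Call:
send_rows(
  motion=[
    {"tx": 0, "ty": 0, "tz": -0.06, "rx": 0, "ry": 0, "rz": 0, "gripper": 0.8},
    {"tx": 0, "ty": 0, "tz": -0.08, "rx": 0, "ry": 0, "rz": 0, "gripper": 0.8},
    {"tx": 0, "ty": 0, "tz": -0.08, "rx": 0, "ry": 0, "rz": 0, "gripper": 0.8},
    {"tx": 0, "ty": 0, "tz": 0, "rx": 0, "ry": 0, "rz": -0.257, "gripper": 0.8},
    {"tx": 0, "ty": 0, "tz": 0, "rx": 0, "ry": 0, "rz": -0.257, "gripper": 0.8},
    {"tx": 0, "ty": 0, "tz": 0, "rx": 0, "ry": 0, "rz": -0.257, "gripper": 0.8},
  ],
)

```text
time_s: 9.75
ee_pos: [441.3, -262.7, 134.1]
ee_rot: [-180.0, -0.0, 102.3]
force: [-0.0, 0.1, -2.0]
gripper_width: 13.8
gripper_force: 30.0
```

Call:
send_rows(
  motion=[
    {"tx": 0.0848, "ty": 0.0544, "tz": 0, "rx": 0, "ry": 0, "rz": 0, "gripper": 0.8},
    {"tx": 0.0848, "ty": 0.0544, "tz": 0, "rx": 0, "ry": 0, "rz": 0, "gripper": 0.8},
    {"tx": 0.0848, "ty": 0.0544, "tz": 0, "rx": 0, "ry": 0, "rz": 0, "gripper": 0.8},
    {"tx": 0.0848, "ty": 0.0544, "tz": 0, "rx": 0, "ry": 0, "rz": 0, "gripper": 0.8},
    {"tx": 0.0848, "ty": 0.0544, "tz": 0, "rx": 0, "ry": 0, "rz": 0, "gripper": 0.8},
    {"tx": 0.0848, "ty": 0.0544, "tz": 0, "rx": 0, "ry": 0, "rz": 0, "gripper": 0.8},
    {"tx": 0.0848, "ty": 0.0544, "tz": 0, "rx": 0, "ry": 0, "rz": 0, "gripper": 0.8},
    {"tx": 0, "ty": 0, "tz": 0, "rx": 0, "ry": 0, "rz": 0, "gripper": 0.8},
    {"tx": 0, "ty": 0, "tz": 0, "rx": 0, "ry": 0, "rz": 0, "gripper": 0.8},
  ],
)

```text
time_s: 10.88
ee_pos: [564.9, 66.9, 133.8]
ee_rot: [-179.9, 0.0, 102.1]
force: [-0.4, -0.2, -2.3]
gripper_width: 14.1
gripper_force: 30.0
```

```bash
python3 go.py 565.6 67 50 102.1
python3 - <<'E'
from h import *
im,K,R,t=grab("scene"); u,v=map(int,proj((566,67,60),K,R,t))
cv2.imwrite("pics/l1.png",cv2.resize(im[v-60:v+60,u-80:u+80,::-1],(640,480)))
E
```

```text
t 10.88 pos [564.9  66.9 133.8] rot [-179.9    0.   102.1] w 14.1 q [ 6. 21. 97. -0. 61. -6.]
tx -0.0001 ty 0.0013 tz 0.1677 rz 0.001
```

View pics/l1.png

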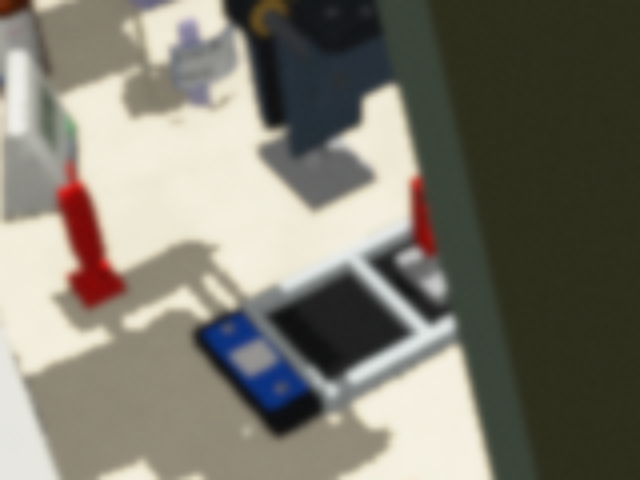

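L hangs level and square above its bay at (316,165). I'll lower it, release and retreat.

Call:
send_rows(
  motion=[
    {"tx": 0, "ty": 0.001, "tz": 0.08, "rx": 0, "ry": 0, "rz": 0, "gripper": 0.8},
    {"tx": 0, "ty": 0, "tz": 0.07, "rx": 0, "ry": 0, "rz": 0, "gripper": 0.8},
    {"tx": 0, "ty": 0, "tz": 0.03, "rx": 0, "ry": 0, "rz": 0, "gripper": 0.8},
    {"tx": 0, "ty": 0, "tz": 0.02, "rx": 0, "ry": 0, "rz": 0, "gripper": 0.8},
    {"tx": 0, "ty": 0, "tz": 0.007, "rx": 0, "ry": 0, "rz": 0, "gripper": 0.8},
    {"tx": 0, "ty": 0, "tz": 0, "rx": 0, "ry": 0, "rz": 0, "gripper": 0.8},
    {"tx": 0, "ty": 0, "tz": 0, "rx": 0, "ry": 0, "rz": 0, "gripper": 0.8},
  ],
)

```text
time_s: 11.8
ee_pos: [566.7, 67.3, 31.8]
ee_rot: [179.9, 0.0, 102.1]
force: [0.5, -0.2, -1.3]
gripper_width: 13.7
gripper_force: 30.0
```

Call:
send_rows(
  motion=[
    {"tx": 0, "ty": 0, "tz": 0, "rx": 0, "ry": 0, "rz": 0, "gripper": 0},
    {"tx": 0, "ty": 0, "tz": 0, "rx": 0, "ry": 0, "rz": 0, "gripper": 0},
    {"tx": 0, "ty": 0, "tz": 0, "rx": 0, "ry": 0, "rz": 0, "gripper": 0},
    {"tx": 0, "ty": 0, "tz": 0, "rx": 0, "ry": 0, "rz": 0, "gripper": 0},
    {"tx": 0, "ty": 0, "tz": -0.04, "rx": 0, "ry": 0, "rz": 0, "gripper": 0},
    {"tx": 0, "ty": 0, "tz": -0.08, "rx": 0, "ry": 0, "rz": 0, "gripper": 0},
    {"tx": 0, "ty": 0, "tz": -0.08, "rx": 0, "ry": 0, "rz": 0, "gripper": 0},
  ],
)

```text
time_s: 12.68
ee_pos: [565.9, 67.2, 131.8]
ee_rot: [-180.0, -0.0, 102.1]
force: [0.6, 0.4, 0.0]
gripper_width: 45.8
gripper_force: 0.0
```

Call:
send_rows(
  motion=[
    {"tx": -0.0808, "ty": -0.0487, "tz": 0, "rx": 0, "ry": 0, "rz": 0, "gripper": 0},
    {"tx": -0.0808, "ty": -0.0487, "tz": 0, "rx": 0, "ry": 0, "rz": 0, "gripper": 0},
    {"tx": -0.0808, "ty": -0.0487, "tz": 0, "rx": 0, "ry": 0, "rz": 0, "gripper": 0},
    {"tx": -0.0808, "ty": -0.0487, "tz": 0, "rx": 0, "ry": 0, "rz": 0, "gripper": 0},
    {"tx": -0.0808, "ty": -0.0487, "tz": 0, "rx": 0, "ry": 0, "rz": 0, "gripper": 0},
    {"tx": -0.0808, "ty": -0.0487, "tz": 0, "rx": 0, "ry": 0, "rz": 0, "gripper": 0},
    {"tx": 0, "ty": 0, "tz": 0, "rx": 0, "ry": 0, "rz": 0.2, "gripper": 0},
    {"tx": 0, "ty": 0, "tz": 0, "rx": 0, "ry": 0, "rz": 0.2, "gripper": 0},
    {"tx": 0, "ty": 0, "tz": 0, "rx": 0, "ry": 0, "rz": 0, "gripper": 0},
    {"tx": 0, "ty": 0, "tz": 0, "rx": 0, "ry": 0, "rz": 0, "gripper": 0},
  ],
)

```text
time_s: 13.92
ee_pos: [474.0, -200.3, 130.9]
ee_rot: [180.0, -0.0, 90.2]
force: [-0.1, 0.0, 0.7]
gripper_width: 45.7
gripper_force: 0.0
```

```bash
python3 go.py 474.1 -200.3 24 90
python3 - <<'E'
from h import *
im,K,R,t=grab("top"); cv2.imwrite("pics/s1.png",cv2.resize(im[120:300,140:440,::-1],(800,480)))
E
```

```text
t 13.93 pos [ 474.  -200.3  130.9] rot [180.   -0.   90.2] w 45.7 q [-24.  17. 105.   0.  58. -24.]
tx -0.0000 ty 0.0002 tz 0.2139 rz 0.006
```

View pics/s1.png

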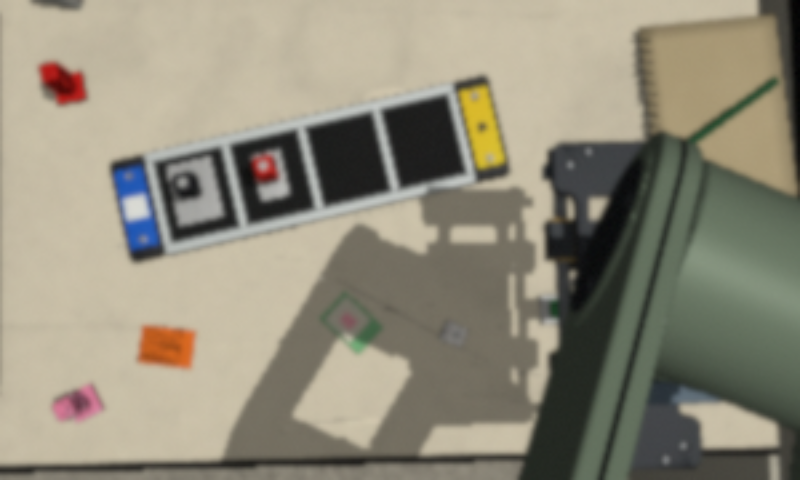

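L is centred in the blue-end bay at (197,190). The fingers are above S, so I'll grip it and lift.

Call:
send_rows(
  motion=[
    {"tx": 0, "ty": 0, "tz": 0.08, "rx": 0, "ry": 0, "rz": 0, "gripper": 0},
    {"tx": 0, "ty": 0, "tz": 0.08, "rx": 0, "ry": 0, "rz": 0, "gripper": 0},
    {"tx": 0, "ty": 0, "tz": 0.052, "rx": 0, "ry": 0, "rz": 0, "gripper": 0},
    {"tx": 0, "ty": 0, "tz": 0, "rx": 0, "ry": 0, "rz": 0, "gripper": 0},
    {"tx": 0, "ty": 0, "tz": 0, "rx": 0, "ry": 0, "rz": 0, "gripper": 0.8},
    {"tx": 0, "ty": 0, "tz": 0, "rx": 0, "ry": 0, "rz": 0, "gripper": 0.8},
    {"tx": 0, "ty": 0, "tz": 0, "rx": 0, "ry": 0, "rz": 0, "gripper": 0.8},
    {"tx": 0, "ty": 0, "tz": 0, "rx": 0, "ry": 0, "rz": 0, "gripper": 0.8},
    {"tx": 0, "ty": 0, "tz": 0, "rx": 0, "ry": 0, "rz": 0, "gripper": 0.8},
  ],
  grip_force=25,
)

```text
time_s: 15.1
ee_pos: [474.3, -200.5, 25.6]
ee_rot: [179.9, 0.0, 90.1]
force: [-0.4, 0.1, 5.8]
gripper_width: 13.9
gripper_force: 25.0
```

Call:
send_rows(
  motion=[
    {"tx": 0, "ty": 0, "tz": -0.06, "rx": 0, "ry": 0, "rz": 0, "gripper": 0.8},
    {"tx": 0, "ty": 0, "tz": -0.08, "rx": 0, "ry": 0, "rz": 0, "gripper": 0.8},
    {"tx": 0, "ty": 0, "tz": -0.06, "rx": 0, "ry": 0, "rz": 0, "gripper": 0.8},
    {"tx": 0, "ty": 0, "tz": 0, "rx": 0, "ry": 0, "rz": -0.2, "gripper": 0.8},
    {"tx": 0, "ty": 0, "tz": 0, "rx": 0, "ry": 0, "rz": -0.2, "gripper": 0.8},
    {"tx": 0, "ty": 0, "tz": 0, "rx": 0, "ry": 0, "rz": 0, "gripper": 0.8},
    {"tx": 0, "ty": 0, "tz": 0, "rx": 0, "ry": 0, "rz": 0, "gripper": 0.8},
  ],
)

```text
time_s: 15.98
ee_pos: [473.8, -200.3, 124.7]
ee_rot: [-180.0, -0.0, 102.0]
force: [0.3, -0.0, -0.7]
gripper_width: 13.7
gripper_force: 25.0
```

```bash
python3 go.py 590.1 -47.3 30 102.1
```

```text
t 15.97 pos [ 473.8 -200.3  124.7] rot [-180.   -0.  102.] w 13.7 q [-24.  17. 105.   0.  58. -36.]
tx 0.2510 ty 0.2911 tz 0.1893 rz -0.004
```

Call:
send_rows(
  motion=[
    {"tx": 0.0502, "ty": 0.0582, "tz": 0, "rx": 0, "ry": 0, "rz": 0, "gripper": 0.8},
    {"tx": 0.0502, "ty": 0.0582, "tz": 0, "rx": 0, "ry": 0, "rz": 0, "gripper": 0.8},
    {"tx": 0.0502, "ty": 0.0582, "tz": 0, "rx": 0, "ry": 0, "rz": 0, "gripper": 0.8},
    {"tx": 0.0502, "ty": 0.0582, "tz": 0, "rx": 0, "ry": 0, "rz": 0, "gripper": 0.8},
    {"tx": 0.0502, "ty": 0.0582, "tz": 0, "rx": 0, "ry": 0, "rz": 0, "gripper": 0.8},
    {"tx": 0, "ty": 0, "tz": 0, "rx": 0, "ry": 0, "rz": 0, "gripper": 0.8},
    {"tx": 0, "ty": 0, "tz": 0.06, "rx": 0, "ry": 0, "rz": 0, "gripper": 0.8},
    {"tx": 0, "ty": 0, "tz": 0.06, "rx": 0, "ry": 0, "rz": 0, "gripper": 0.8},
    {"tx": 0, "ty": 0, "tz": 0.04, "rx": 0, "ry": 0, "rz": 0, "gripper": 0.8},
    {"tx": 0, "ty": 0, "tz": 0.026, "rx": 0, "ry": 0, "rz": 0, "gripper": 0.8},
    {"tx": 0, "ty": 0, "tz": 0, "rx": 0, "ry": 0, "rz": 0, "gripper": 0.8},
    {"tx": 0, "ty": 0, "tz": 0, "rx": 0, "ry": 0, "rz": 0, "gripper": 0.8},
  ],
)

```text
time_s: 17.48
ee_pos: [590.2, -47.5, 32.4]
ee_rot: [180.0, 0.0, 102.0]
force: [0.0, 0.5, -1.4]
gripper_width: 14.0
gripper_force: 25.0
```

Call:
send_rows(
  motion=[
    {"tx": 0, "ty": 0, "tz": 0.003, "rx": 0, "ry": 0, "rz": 0, "gripper": 0.8},
    {"tx": 0, "ty": 0, "tz": 0, "rx": 0, "ry": 0, "rz": 0, "gripper": 0},
    {"tx": 0, "ty": 0, "tz": 0, "rx": 0, "ry": 0, "rz": 0, "gripper": 0},
    {"tx": 0, "ty": 0, "tz": 0, "rx": 0, "ry": 0, "rz": 0, "gripper": 0},
    {"tx": 0, "ty": 0, "tz": 0, "rx": 0, "ry": 0, "rz": 0, "gripper": 0},
    {"tx": 0, "ty": 0, "tz": -0.04, "rx": 0, "ry": 0, "rz": 0, "gripper": 0},
    {"tx": 0, "ty": 0, "tz": -0.08, "rx": 0, "ry": 0, "rz": 0, "gripper": 0},
    {"tx": 0, "ty": 0, "tz": -0.08, "rx": 0, "ry": 0, "rz": 0, "gripper": 0},
  ],
)

```text
time_s: 18.48
ee_pos: [589.7, -47.2, 131.3]
ee_rot: [-180.0, -0.0, 102.1]
force: [-0.1, 0.4, -0.0]
gripper_width: 45.6
gripper_force: 0.0
```

Call:
send_rows(
  motion=[
    {"tx": -0.0225, "ty": -0.0725, "tz": 0, "rx": 0, "ry": 0, "rz": 0, "gripper": 0},
    {"tx": -0.0225, "ty": -0.0725, "tz": 0, "rx": 0, "ry": 0, "rz": 0, "gripper": 0},
    {"tx": -0.0225, "ty": -0.0725, "tz": 0, "rx": 0, "ry": 0, "rz": 0, "gripper": 0},
    {"tx": -0.0225, "ty": -0.0725, "tz": 0, "rx": 0, "ry": 0, "rz": 0, "gripper": 0},
    {"tx": 0, "ty": 0, "tz": 0, "rx": 0, "ry": 0, "rz": 0.267, "gripper": 0},
    {"tx": 0, "ty": 0, "tz": 0, "rx": 0, "ry": 0, "rz": 0.267, "gripper": 0},
    {"tx": 0, "ty": 0, "tz": 0, "rx": 0, "ry": 0, "rz": 0.267, "gripper": 0},
    {"tx": 0, "ty": 0, "tz": 0, "rx": 0, "ry": 0, "rz": 0.267, "gripper": 0},
    {"tx": 0, "ty": 0, "tz": 0, "rx": 0, "ry": 0, "rz": 0, "gripper": 0},
    {"tx": 0, "ty": 0, "tz": 0, "rx": 0, "ry": 0, "rz": 0, "gripper": 0},
  ],
)

```text
time_s: 19.73
ee_pos: [457.6, -121.5, 130.5]
ee_rot: [180.0, -0.0, 70.2]
force: [-0.5, -0.0, -0.5]
gripper_width: 45.3
gripper_force: 0.0
```

```bash
python3 go.py 457.8 -121.6 24 70
python3 - <<'E'
from h import *
im,K,R,t=grab("top"); cv2.imwrite("pics/x1.png",cv2.resize(im[120:300,140:440,::-1],(800,480)))
E
```

```text
t 19.73 pos [ 457.6 -121.5  130.5] rot [180.   -0.   70.2] w 45.3 q [-16.  14. 110.   0.  57.   4.]
tx 0.0000 ty 0.0004 tz 0.2129 rz 0.005
```

View pics/x1.png

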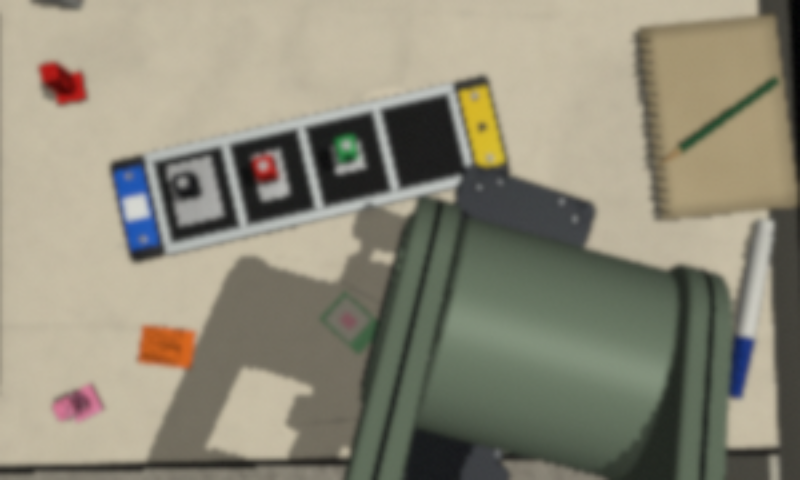

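S stands in its bay at (347,153). Now I'll grip XS.

Call:
send_rows(
  motion=[
    {"tx": 0, "ty": 0, "tz": 0.08, "rx": 0, "ry": 0, "rz": 0, "gripper": 0},
    {"tx": 0, "ty": 0, "tz": 0.08, "rx": 0, "ry": 0, "rz": 0, "gripper": 0},
    {"tx": 0, "ty": 0, "tz": 0.052, "rx": 0, "ry": 0, "rz": 0, "gripper": 0},
    {"tx": 0, "ty": 0, "tz": 0, "rx": 0, "ry": 0, "rz": 0, "gripper": 0},
    {"tx": 0, "ty": 0, "tz": 0, "rx": 0, "ry": 0, "rz": 0, "gripper": 0.8},
    {"tx": 0, "ty": 0, "tz": 0, "rx": 0, "ry": 0, "rz": 0, "gripper": 0.8},
    {"tx": 0, "ty": 0, "tz": 0, "rx": 0, "ry": 0, "rz": 0, "gripper": 0.8},
    {"tx": 0, "ty": 0, "tz": 0, "rx": 0, "ry": 0, "rz": 0, "gripper": 0.8},
    {"tx": 0, "ty": 0, "tz": 0, "rx": 0, "ry": 0, "rz": 0, "gripper": 0.8},
  ],
)

```text
time_s: 20.9
ee_pos: [458.0, -121.7, 25.1]
ee_rot: [179.9, -0.0, 70.0]
force: [-1.4, 0.3, 7.0]
gripper_width: 14.0
gripper_force: 25.0
```

Call:
send_rows(
  motion=[
    {"tx": 0, "ty": 0, "tz": -0.06, "rx": 0, "ry": 0, "rz": 0, "gripper": 0.8},
    {"tx": 0, "ty": 0, "tz": -0.08, "rx": 0, "ry": 0, "rz": 0, "gripper": 0.8},
    {"tx": 0, "ty": 0, "tz": -0.06, "rx": 0, "ry": 0, "rz": 0, "gripper": 0.8},
    {"tx": 0, "ty": 0, "tz": 0, "rx": 0, "ry": 0, "rz": -0.266, "gripper": 0.8},
    {"tx": 0, "ty": 0, "tz": 0, "rx": 0, "ry": 0, "rz": -0.266, "gripper": 0.8},
    {"tx": 0, "ty": 0, "tz": 0, "rx": 0, "ry": 0, "rz": -0.266, "gripper": 0.8},
    {"tx": 0, "ty": 0, "tz": 0, "rx": 0, "ry": 0, "rz": -0.266, "gripper": 0.8},
    {"tx": 0, "ty": 0, "tz": 0, "rx": 0, "ry": 0, "rz": 0, "gripper": 0.8},
    {"tx": 0, "ty": 0, "tz": 0, "rx": 0, "ry": 0, "rz": 0, "gripper": 0.8},
  ],
)

```text
time_s: 22.02
ee_pos: [457.5, -121.5, 124.3]
ee_rot: [-180.0, -0.0, 101.8]
force: [0.2, -1.5, 0.0]
gripper_width: 14.1
gripper_force: 25.0
```

```bash
python3 go.py 602.5 -104.6 31 102.1
```

```text
t 22.02 pos [ 457.5 -121.5  124.3] rot [-180.    -0.   101.8] w 14.1 q [-16.  14. 110.   0.  56. -28.]
tx -0.0264 ty 0.2907 tz 0.1866 rz -0.009
```

Call:
send_rows(
  motion=[
    {"tx": -0.0053, "ty": 0.0581, "tz": 0, "rx": 0, "ry": 0, "rz": 0, "gripper": 0.8},
    {"tx": -0.0053, "ty": 0.0581, "tz": 0, "rx": 0, "ry": 0, "rz": 0, "gripper": 0.8},
    {"tx": -0.0053, "ty": 0.0581, "tz": 0, "rx": 0, "ry": 0, "rz": 0, "gripper": 0.8},
    {"tx": -0.0053, "ty": 0.0581, "tz": 0, "rx": 0, "ry": 0, "rz": 0, "gripper": 0.8},
    {"tx": -0.0053, "ty": 0.0581, "tz": 0, "rx": 0, "ry": 0, "rz": 0, "gripper": 0.8},
    {"tx": 0, "ty": 0, "tz": 0, "rx": 0, "ry": 0, "rz": 0, "gripper": 0.8},
    {"tx": 0, "ty": 0, "tz": 0.06, "rx": 0, "ry": 0, "rz": 0, "gripper": 0.8},
    {"tx": 0, "ty": 0, "tz": 0.06, "rx": 0, "ry": 0, "rz": 0, "gripper": 0.8},
    {"tx": 0, "ty": 0, "tz": 0.04, "rx": 0, "ry": 0, "rz": 0, "gripper": 0.8},
    {"tx": 0, "ty": 0, "tz": 0.026, "rx": 0, "ry": 0, "rz": 0, "gripper": 0.8},
    {"tx": 0, "ty": 0, "tz": 0, "rx": 0, "ry": 0, "rz": 0, "gripper": 0.8},
    {"tx": 0, "ty": 0, "tz": 0, "rx": 0, "ry": 0, "rz": 0, "gripper": 0.8},
  ],
)

```text
time_s: 23.52
ee_pos: [602.6, -104.5, 32.0]
ee_rot: [180.0, 0.0, 101.9]
force: [0.6, -0.4, -0.6]
gripper_width: 14.0
gripper_force: 25.0
```

Next: release XS, retreat upward and clear the view.

Call:
send_rows(
  motion=[
    {"tx": 0, "ty": 0, "tz": 0.003, "rx": 0, "ry": 0, "rz": 0, "gripper": 0.8},
    {"tx": 0, "ty": 0, "tz": 0, "rx": 0, "ry": 0, "rz": 0, "gripper": 0},
    {"tx": 0, "ty": 0, "tz": 0, "rx": 0, "ry": 0, "rz": 0, "gripper": 0},
    {"tx": 0, "ty": 0, "tz": 0, "rx": 0, "ry": 0, "rz": 0, "gripper": 0},
    {"tx": 0, "ty": 0, "tz": 0, "rx": 0, "ry": 0, "rz": 0, "gripper": 0},
    {"tx": 0, "ty": 0, "tz": -0.04, "rx": 0, "ry": 0, "rz": 0, "gripper": 0},
    {"tx": 0, "ty": 0, "tz": -0.08, "rx": 0, "ry": 0, "rz": 0, "gripper": 0},
    {"tx": 0, "ty": 0, "tz": -0.08, "rx": 0, "ry": 0, "rz": 0, "gripper": 0},
  ],
)

```text
time_s: 24.52
ee_pos: [602.2, -104.4, 130.8]
ee_rot: [-180.0, -0.0, 102.0]
force: [1.5, -0.4, -0.1]
gripper_width: 45.5
gripper_force: 0.0
```

Call:
send_rows(
  motion=[
    {"tx": -0.05, "ty": -0.08, "tz": 0, "rx": 0, "ry": 0, "rz": 0, "gripper": 0},
    {"tx": -0.05, "ty": -0.08, "tz": 0, "rx": 0, "ry": 0, "rz": 0, "gripper": 0},
    {"tx": -0.05, "ty": -0.08, "tz": 0, "rx": 0, "ry": 0, "rz": 0, "gripper": 0},
    {"tx": -0.05, "ty": -0.08, "tz": 0, "rx": 0, "ry": 0, "rz": 0, "gripper": 0},
    {"tx": 0, "ty": 0, "tz": 0, "rx": 0, "ry": 0, "rz": 0, "gripper": 0},
    {"tx": 0, "ty": 0, "tz": 0, "rx": 0, "ry": 0, "rz": 0, "gripper": 0},
  ],
)

```text
time_s: 25.28
ee_pos: [467.1, -235.4, 130.1]
ee_rot: [179.9, 0.0, 101.9]
force: [1.0, -0.1, -0.6]
gripper_width: 45.6
gripper_force: 0.0
```

Run:
```python
from h import *
im,K,R,t=grab("top"); cv2.imwrite("pics/f1.png",cv2.resize(im[120:300,140:440,::-1],(800,480)))
```

```text
(no output)
```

View pics/f1.png

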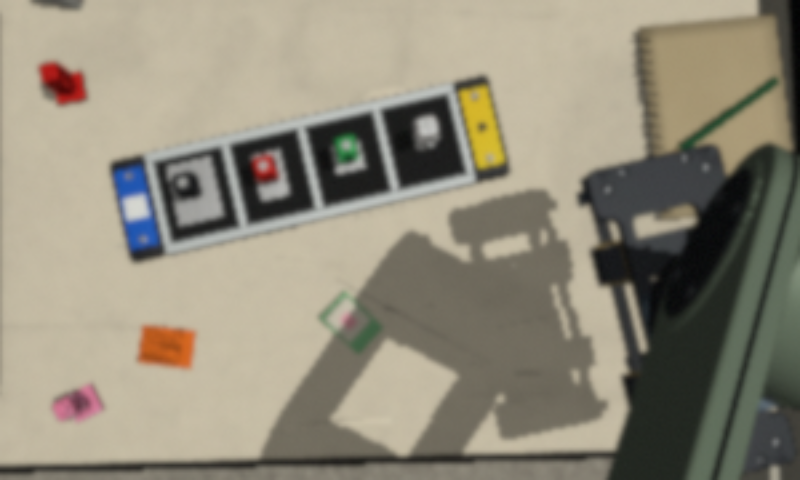

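All four tampers stand upright in order: black (197,190), red (268,178), green (347,153) and white (427,130). The cassette and the wax block have not moved, so I'll hand in.

```bash
python3 -c "
from workcell import env
print(env.job_done())"
```

```text
the job is handed in; nothing more can be done
None
```

The four tampers stand upright in the rest, smallest (white) by the yellow plate to largest (black) by the blue plate; the cassette and wax block are where they were, and the job is handed in at about 25 s (no verdict was returned).

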